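# Unlock the drop safe and hold the key turned

## Robot

A 6-joint arm with a two-finger parallel gripper is mounted at the origin on the work surface; the furniture and walls round the work are solid. World frame = base frame: x ahead of the robot, y to its left, z up, the work surface at z = 0. Lengths are in m, angles in degrees, forces in N, time in s.
With the tool pointing down it reaches from about 0.375 to 0.9 m from the base axis. Payload 3.1 kg.
Tool frame: the origin (TCP) lies between the finger pads; the fingertips stand 19 mm ahead of it and the grasp point (between the pads) is the TCP; z points along the fingers, x is the direction in which the jaws open and shut, and the axes are right-handed (so a half turn about z gives the same grasp; the last joint's range is limited). The gripper opens to 87 mm and grips with 3 to 60 N. Pads are 19 mm wide; open, the fingers measure 117 mm over their backs; the gripper's body (75 mm by 190 mm) begins 51 mm behind the grasp point.
Start: joints at [54.918, 30.224, 82.088, -0, 67.689, -10.227], TCP at [0.263, 0.567, 0.242] pointing down, gripper open.
Joint ranges: [-176.69, 176.69], [-43.24, 126.21], [12.49, 139.97], [-82, 262], [0, 151.66], [-163.58, 163.58]. Speed limits (degrees/s): [159.86, 159.86, 180, 180, 180, 180].

## Interface

Orientations are given as a 3x3 rotation matrix whose columns are the frame's x, y, z axes.
In Python, from rig import read_state, capture, camera_info, hand_in, spot_in, silhouettes gives the robot as it stands.
- The arm moves only by the shell command python3 -m jog 'ROWS'. ROWS is text: rows parted by semicolons, each of 7 numbers parted by spaces: the shift along the tool's x, y, z in m, then the turn, a rotation vector about the tool's x, y, z in degrees, then the opening, from 0 (shut) to 1 (fully open). A call has 1 to 8 rows; each row is the pose to reach, as a shift and turn from the pose commanded when the call began, along the tool's axes at that moment; what a row does not reach only later rows make up. A row lasts 1/8 s, in which the tool goes at most 62.5 mm and 10.7 degrees, less where a joint would pass 70% of its speed; a pose out of reach is approached as far as the arm can. A call with a gripper value outside its range is refused whole. The fingers move at their own pace and stop on an object; the grip force is fixed at half the most. Time passes only in rows, so rows that repeat a pose let the fingers close. It gives the time, the measured TCP pose, the force and the opening at its end, in the units of the state.
- read_state(): the state, without advancing time (a new reading comes with each control period).
- capture(name): name is "side" or "top" or "wrist"; returns (picture, depth): 384x512x3 uint8, red, green, blue; 384x512 float32, m along the optical axis (not along the pixel's ray), 0 where there is no reading.
- camera_info(name): a dict with "vfov" (degrees; the focal length in pixels is half the picture's height over the tangent of half this angle, whatever the lens; pixels are square), "cx", "cy" (the principal point, pixels), "dist" ([k1, k2, p1, p2, k3] as OpenCV has them; the pictures are not rectified), "R" (3x3) and "t" (3): a world point X has camera coordinates R X + t; the wrist camera has in their place "tool_from_camera" (4x4, takes a point from camera to tool coordinates, whose origin is the TCP and whose axes are the tool frame's). Camera axes: x right, y down, z forward; pixel columns grow to the right and rows downward; lengths in m; the calibration is good to about 2 mm. A picture is of the moment at which its call begins: read the wrist's pose just before it. camera_info takes no time and is no camera call.
- hand_in(): hands the job in, once; it reports no verdict.
Trained networks look in the newest picture that a camera, given by its name, has taken for a name from the list of things; names that differ only in an ending like _2 or _b are one class to them, and where a whole thing is asked for, a point or a joint stands for the part that bears it (a point fixed in the world has none). Each returns a list of dicts, best first, with "score" (0 to 1); they miss things now and then, are a little off and sometimes report something else, mostly with a low value. They report only what shows in the picture. A call takes as long as a camera call. They do not tell look-alikes from the thing itself.
- spot_in(label, camera): "centre" ([x, y, z] in m, in world coordinates, good to about 4 mm: the middle of the surface that is visible of it).
- silhouettes(label, camera): "region" (384x512 bool, what is visible of it).
The state is a dict: "time_s": time; "joint_positions": joint angles; "qvel": joint speeds; "tau": joint torques, N m; "position": TCP position; "tcp_rot": TCP orientation; "force": force on the tool from outside, world axes, zero at the start; "moment": the same for the moment, N m; "opening": opening from 0.0 (shut) to 1.0 (fully open).
Only numpy, scipy, OpenCV 4.12 (cv2) and the standard library are available. Lean on these libraries where they do the work, as an engineer would, in place of code of your own. Each camera call takes 0.05 s, during which the arm holds its last target.

## Task

Take the key with the oblong bow from the wooden key rack, push it into the lock in the top of the grey drop safe and, where it catches, wiggle it left and right without forcing it until it is fully home. Then turn it a quarter turn clockwise and finish still gripping it and holding it turned against the spring, so that the bolt stays drawn; leave the other two keys in the rack.

Things in the scene. Friction and masses are not known exactly. Their poses are not given: they have to be found in the camera images.
- key: The key to use: steel, 85 mm long, 50 g, upright in one of the rack's 3 slots, told by its oblong bow. Origin: centre of its lower end, z up. z 0-8 mm: double bit 22 mm wide (key x), 6 thick (key y). Round shank, 6 mm, to z = 45. Round shoulder, 20 mm, z 45-49. Bow z 49-85. The same after a half turn about z.
- key_bow (a point): Centre of the key's oblong bow, an upright plate 30 mm wide (key x), 8 mm thick (key y), 36 mm tall; 67 mm above the key's lower end, axes as the key's. Pinch it from above across the 8 mm, fingertips above the shoulder (whose top is 18 mm below this point).
- key_shoulder (a point): Underside of the key's round shoulder, on its axis, 45 mm above the key's lower end. It rests on the rack's top (60 mm above the table) at the start, and on the lock's face when the key is fully home.
- key_round: Another key, with a round disc bow 32 mm across; stays in the rack. Origin: centre of its lower end.
- key_narrow: Another key, with a narrow short bow 14 mm wide and 24 mm tall; stays in the rack. Origin: centre of its lower end.
- rack: Wooden key block fixed to the table, 160 mm long (its x), 46 mm deep, 60 mm high; origin: centre of its underside. Three slots in a row along its x, 50 mm apart, 26 x 9.5 mm (long side along x), 52 mm deep; the keys' x lies along the rack's x.
- safe: Grey steel drop safe fixed to the table, 85 mm high, with a letter slot and a lock in its top and a sliding bolt on its front (-x). Origin on the table right under the lock's axis; the box reaches from x = -60 to +80 mm (hinges to 86) and y = -95 to +95 mm.
- lock_face (a point): Centre of the lock's round brass face (29 mm) in the safe's top, 85 mm above the table, axes as the safe's; a ring round it is 52 mm across, 3 mm high. The keyway is a 25.5 x 8.5 mm slot with bevelled mouth; at rest its long side lies along the safe's y, so the key enters with its x along the safe's y, either way round. Fully home: key's lower end 45 mm below the face, shoulder on the face.
- catch_1 (a point): First sticky catch, on the lock's axis 12 mm below its face: there the key's lower end stops. It lets the bit (8 mm tall) by only while the key is turned about 25 to 32 degrees anticlockwise seen from above. Straight pushing does not pass it: press lightly (about 5 N) and rock the key about 30 degrees each way; never more than 80 N.
- catch_2 (a point): Second sticky catch, on the lock's axis 29 mm below its face (5 mm thick, as the first). It lets the bit by only while the key is turned about 25 to 32 degrees clockwise. Below it the key drops home, and only there can it turn farther than about 34 degrees.
- lock_plug (a joint): Turning plug of the lock, rad: 0 at rest, positive clockwise seen from above, stops at -0.6 and 1.571 (a quarter turn). A weak spring (0.05 N m per rad) brings it back when the key is let go. The key has 0.1 to 0.2 rad of play in the keyway, so it must turn that much farther than the plug.
Mind the look-alikes: they are no part of the job. What is shaped like the key but purple or red is not meant.

How it is judged:
By the outcome, as a careful person would: the job done as asked, in the order asked, and still so for the second after the job is handed in, while the arm keeps its last pose, push and grip.
It also fails if it takes over 58 s, if anything falls off the work surface, if the arm or the gripper's body presses on something with over 40 N, if the wrist force passes 120 N, or if a joint passes its speed limit or range.

## Working session

There is one attempt and no reset: what is moved stays moved. The work goes in short steps, Python scripts to look and compute and a shell command to move; the robot and the scene stay as the last step left them, time stands still between calls to the robot, and variables do not carry over. Pictures are saved under pics/ and viewed, and the job is handed in when it is done.

```bash
ls; mkdir -p pics; python3 - <<'E'
from rig import *
import cv2
for c in("top","side"):
    p,d=capture(c); cv2.imwrite(f"pics/{c}0.png",p[:,:,::-1]); 
    for l in("key","rack","safe","lock_face","key_bow"):
        try: print(c,l,[(x["score"],x["centre"]) for x in spot_in(l,c)][:4])
        except Exception as e: print(l,e)
s=read_state(); print(s["time_s"],s["position"],s["tcp_rot"],s["force"])
E
```

```text
pics
top key [(0.68, [0.3699, -0.225, 0.0695]), (0.61, [0.4525, -0.2431, 0.0899]), (0.41, [0.3761, -0.1552, 0.0826])]
top rack [(0.86, [0.4635, -0.1865, 0.0637])]
top safe [(0.76, [0.4749, 0.2337, 0.0867])]
top lock_face [(0.78, [0.4711, 0.236, 0.0853])]
top key_bow [(0.55, [0.3765, -0.1493, 0.0835]), (0.5, [0.3673, -0.2292, 0.0662])]
side key [(0.94, [0.3636, -0.2294, 0.0629]), (0.8, [0.3745, -0.1533, 0.0633]), (0.7, [0.4586, -0.2525, 0.0805])]
side rack [(0.92, [0.4638, -0.2404, 0.0625]), (0.19, [0.4561, -0.2526, 0.082])]
side safe []
side lock_face [(0.81, [0.4672, 0.1857, 0.0845])]
side key_bow [(0.94, [0.3682, -0.2337, 0.0606]), (0.53, [0.3737, -0.1566, 0.0609])]
0.6 [0.26265668 0.56709257 0.24157731] [[ 4.20329321e-01  9.07371623e-01  2.38615482e-05]
 [ 9.07371623e-01 -4.20329321e-01  5.94764097e-06]
 [ 1.54264290e-05  1.91513238e-05 -1.00000000e+00]] [-0.16851064 -0.21330069 -0.63184891]
```

View pics/top0.png

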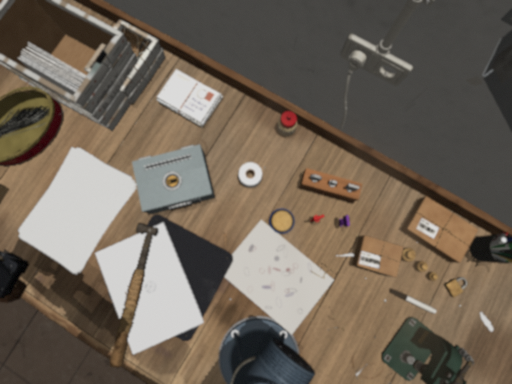

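View pics/side0.png

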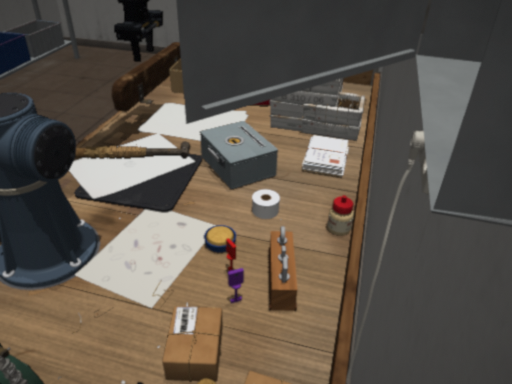

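```bash
cat > h.py <<'E'
import numpy as np, cv2
from rig import *
def K(c):
    i=camera_info(c); f=192/np.tan(np.radians(i["vfov"])/2)
    return i,np.array([[f,0,i["cx"]],[0,f,i["cy"]],[0,0,1.]]),np.array(i["dist"],float)
def cloud(c,d,st=None):
    i,k,ds=K(c)
    v,u=np.mgrid[:384,:512]
    q=cv2.undistortPoints(np.stack([u,v],-1).reshape(-1,1,2).astype(float),k,ds).reshape(384,512,2)
    P=np.dstack([q[...,0]*d,q[...,1]*d,d]).astype(float)
    if c=="wrist":
        T=np.array(i["tool_from_camera"]); P=P@T[:3,:3].T+T[:3,3]
        return P@np.array(st["tcp_rot"]).T+np.array(st["position"])
    return (P-np.array(i["t"]))@np.array(i["R"])
def proj(c,X,st=None):
    i,k,ds=K(c); X=np.atleast_2d(np.asarray(X,float))
    if c=="wrist":
        T=np.linalg.inv(np.array(i["tool_from_camera"])); X=(X-np.array(st["position"]))@np.array(st["tcp_rot"])
        C=X@T[:3,:3].T+T[:3,3]
    else: C=X@np.array(i["R"]).T+np.array(i["t"])
    return cv2.projectPoints(C,np.zeros(3),np.zeros(3),k,ds)[0].reshape(-1,2)
def crop(p,x0,y0,x1,y1,s,name):
    cv2.imwrite(name,cv2.resize(p[y0:y1,x0:x1,::-1],None,fx=s,fy=s,interpolation=cv2.INTER_CUBIC))
E
python3 - <<'E'
from h import *
for c,(a,b) in dict(top=((295,160,370,210),(125,135,225,220)),side=((250,220,310,315),(190,115,285,190))).items():
    p,d=capture(c); np.save(f"{c}.npy",d); P=cloud(c,d)
    crop(p,*a,8 if c=="top" else 6,f"pics/{c}_rack.png"); crop(p,*b,6,f"pics/{c}_safe.png")
    i,k,_=K(c); print(c,k[0,0],i["dist"],"cam pos",-np.array(i["R"]).T@np.array(i["t"]))
    for l,z0,z1 in(("rack",.05,.072),("safe",.078,.093)):
        r=silhouettes(l,c)
        if not r: continue
        m=r[0]["region"]&(d>0); Q=P[m]; Q=Q[(Q[:,2]>z0)&(Q[:,2]<z1)]
        rc=cv2.minAreaRect(Q[:,:2].astype(np.float32)); print(c,l,len(Q),rc,np.median(Q[:,2]))
    Q=P.reshape(-1,3); m=(abs(Q[:,0]-.465)<.07)&(abs(Q[:,1]+.2)<.1)&(Q[:,2]>.075)&(Q[:,2]<.13)
    print(np.round(Q[m],3).tolist()[:60])
E
```

```text
top 348.1487915045246 [-0.04099819  0.          0.          0.          0.        ] cam pos [0.29434907 0.01780051 0.99650784]
top rack 795 ((0.46931689977645874, -0.19397921860218048), (0.16154886782169342, 0.0470125749707222), 74.98597717285156) 0.060267282459117846
top safe 3606 ((0.47893044352531433, 0.24219611287117004), (0.14704807102680206, 0.18925121426582336), 15.36694049835205) 0.08592564125817592
[[0.489, -0.131, 0.08], [0.488, -0.133, 0.085], [0.487, -0.135, 0.088], [0.487, -0.137, 0.091], [0.486, -0.139, 0.095], [0.486, -0.142, 0.094], [0.486, -0.144, 0.096], [0.485, -0.13, 0.085], [0.485, -0.133, 0.086], [0.483, -0.134, 0.094], [0.484, -0.137, 0.092], [0.483, -0.14, 0.094], [0.483, -0.142, 0.095], [0.484, -0.145, 0.093], [0.484, -0.148, 0.091], [0.483, -0.15, 0.094], [0.484, -0.153, 0.092], [0.483, -0.131, 0.082], [0.482, -0.133, 0.087], [0.482, -0.135, 0.089], [0.481, -0.137, 0.09], [0.481, -0.14, 0.093], [0.481, -0.142, 0.092], [0.481, -0.145, 0.095], [0.48, -0.147, 0.098], [0.481, -0.15, 0.094], [0.481, -0.152, 0.095], [0.481, -0.156, 0.093], [0.482, -0.159, 0.088], 
[... 1873 characters left out ...]
0.156, 0.093], [0.483, -0.157, 0.093], [0.477, -0.15, 0.086], [0.477, -0.157, 0.091], [0.479, -0.156, 0.09], [0.481, -0.157, 0.091], [0.483, -0.157, 0.091], [0.477, -0.151, 0.083], [0.476, -0.158, 0.09], [0.478, -0.158, 0.089], [0.48, -0.159, 0.091], [0.483, -0.158, 0.088], [0.477, -0.151, 0.081], [0.477, -0.157, 0.086], [0.478, -0.16, 0.088], [0.481, -0.158, 0.086], [0.482, -0.16, 0.088], [0.476, -0.153, 0.08], [0.476, -0.158, 0.085], [0.477, -0.161, 0.087], [0.48, -0.159, 0.085], [0.482, -0.161, 0.086], [0.476, -0.154, 0.079], [0.475, -0.162, 0.086], [0.478, -0.161, 0.084], [0.48, -0.161, 0.084], [0.482, -0.161, 0.083], [0.475, -0.157, 0.078], [0.476, -0.16, 0.081], [0.478, -0.161, 0.082]]
```

View pics/top_rack.png

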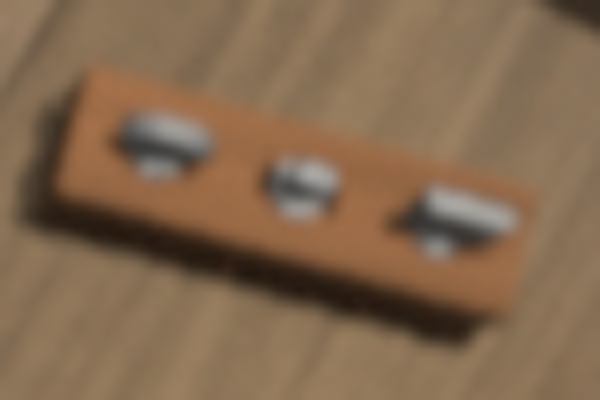

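View pics/side_rack.png

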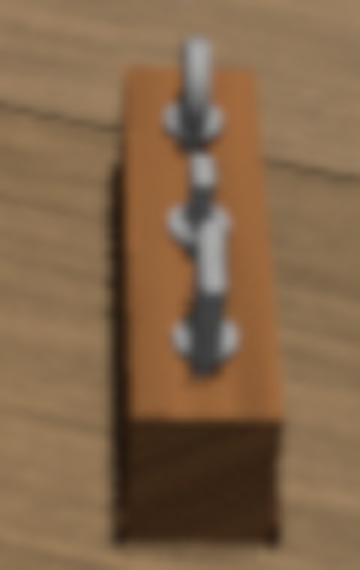

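View pics/top_safe.png

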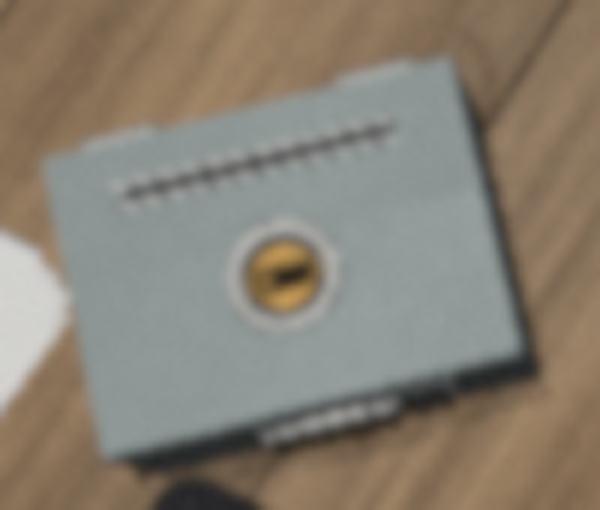

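```bash
cat >> h.py <<'E'
def plan(p,yaw):
    "shift in tool axes, z turn for pointing-down target with tool-x yaw"
    s=read_state(); R=np.array(s["tcp_rot"]); 
    y=np.radians(yaw); Rt=np.array([[np.cos(y),np.sin(y),0],[np.sin(y),-np.cos(y),0],[0,0,-1.]])
    rv=cv2.Rodrigues(R.T@Rt)[0].ravel()
    print("t",s["time_s"],"shift",np.round(R.T@(np.array(p)-np.array(s["position"])),4),"rot",np.round(np.degrees(rv),2),"F",np.round(s["force"],2))
E
python3 - <<'E'
from h import *
d=np.load("side.npy"); P=cloud("side",d)
for u,v in((200,50),(300,50),(350,30),(400,60)): print(P[v,u])
d=np.load("top.npy"); P=cloud("top",d).reshape(-1,3)
m=(P[:,2]>.12)&(P[:,0]>.2)&(P[:,0]<.8)&(abs(P[:,1])<.65);print(m.sum(),P[m].min(0) if m.any() else 0,P[m].max(0) if m.any() else 0)
m=(d.reshape(-1)==0);print(m.sum())
plan([.456,-.243,.24],-15)
plan([.44,-.20,.26],-15)
print(camera_info("wrist"))
E
```

```text
[ 0.29536418 -0.44452448  0.55856343]
[ 0.3893493  -0.40547991  0.5405006 ]
[ 0.44661387 -0.38330627  0.54930771]
[ 0.53241437 -0.34672517  0.50270043]
32313 [ 0.20024509 -0.649684    0.1200038 ] [0.79996513 0.64989406 0.99650784]
708
t 0.9 shift [-0.6538  0.5159  0.0016] rot [-0.000e+00 -1.000e-02  8.014e+01] F [-0.1   0.67 -0.72]
t 0.9 shift [-0.6215  0.4833 -0.0184] rot [-0.000e+00 -1.000e-02  8.014e+01] F [-0.1   0.67 -0.72]
{'vfov': 66.87519134718994, 'cx': 256.9626874702192, 'cy': 188.23910290308174, 'dist': array([-0.04944996,  0.        ,  0.        ,  0.        ,  0.        ]), 'tool_from_camera': array([[ 9.99999808e-01,  3.75339446e-04,  4.93554486e-04,
        -5.85959031e-04],
       [-4.94447660e-04,  9.63012762e-01,  2.69455331e-01,
        -7.33572131e-02],
       [-3.74162054e-04, -2.69455524e-01,  9.63012763e-01,
        -1.42957194e-01],
       [ 0.00000000e+00,  0.00000000e+00,  0.00000000e+00,
         1.00000000e+00]])}
```

```bash
python3 - <<'E'
from h import *
for c in("top","side"):
    P=cloud(c,np.load(c+".npy")).reshape(-1,3)
    print(c)
    for x in np.arange(.2,.9,.1):
        r=[]
        for y in np.arange(-.6,.7,.1):
            m=(P[:,0]>=x)&(P[:,0]<x+.1)&(P[:,1]>=y)&(P[:,1]<y+.1)&(P[:,2]>.11)&(P[:,2]<.99)
            r.append(f"{P[m,2].min():.2f}-{P[m,2].max():.2f}" if m.sum()>2 else "   .   ")
        print(f"{x:.1f}"," ".join(r))
E
```

```text
top
0.2 0.11-0.14    .       .       .       .       .       .       .       .       .    0.29-0.34 0.22-0.34    .   
0.3 0.13-0.14    .       .       .       .       .       .       .       .       .       .       .       .   
0.4 0.11-0.20    .    0.50-0.52    .       .       .       .       .       .       .       .       .       .   
0.5 0.11-0.33 0.11-0.39 0.50-0.57    .       .       .       .       .       .       .       .       .       .   
0.6    .    0.11-0.41 0.11-0.57 0.11-0.53 0.22-0.32    .       .       .       .       .    0.11-0.24 0.11-0.24    .   
0.7    .       .       .    0.11-0.48 0.11-0.45 0.11-0.38    .       .       .    0.11-0.25 0.11-0.24 0.11-0.24 0.11-0.24
0.8    .       .       .       .       .    0.11-0.36 0.11-0.30 0.11-0.22    .    0.11-0.24 0.11-0.24 0.11-0.24 0.11-0.24
side
0.2    .    0.50-0.60    .       .       .       .       .       .       .       .    0.29-0.34 0.22-0.39 0.22-0.34
0.3    .    0.50-0.59    .       .       .       .       .       .       .       .       .    0.30-0.34 0.29-0.34
0.4 0.26-0.62 0.50-0.58 0.50-0.58    .       .       .       .       .       .       .       .       .       .   
0.5 0.11-0.45 0.11-0.51 0.50-0.57    .       .       .       .       .       .       .       .       .       .   
0.6    .    0.11-0.32 0.11-0.57 0.11-0.32 0.24-0.32    .       .       .       .       .    0.11-0.14    .       .   
0.7    .       .       .    0.11-0.32 0.11-0.32 0.11-0.27    .       .       .    0.11-0.19 0.11-0.14    .       .   
0.8    .       .       .       .       .    0.12-0.27 0.11-0.27 0.13-0.26    .    0.11-0.19 0.11-0.17    .       .
```

```bash
python3 -m jog '-0.048 0.038 0 0 0 5 1; -0.096 0.076 0 0 0 10 1; -0.144 0.114 0 0 0 15 1; -0.192 0.152 0 0 0 20 1; -0.240 0.190 0 0 0 25 1; -0.288 0.228 0 0 0 30 1; -0.336 0.266 0 0 0 35 1; -0.384 0.304 0 0 0 40 1'; python3 -c "
from h import *; plan([.456,-.243,.22],-15)"
```

```text
time_s: 1.9
position: [0.3777, 0.089, 0.242]
tcp_rot: [[0.906, 0.422, 0.002], [0.422, -0.906, 0.0], [0.002, 0.001, -1.0]]
force: [1.0, -0.1, -0.1]
opening: 1.003
t 1.9 shift [-0.0694  0.334   0.0222] rot [ 1.000e-02 -1.100e-01  3.999e+01] F [ 1.01 -0.07 -0.07]
```

```bash
python3 -m jog '-0.012 0.058 0.004 0 0 7 1; -0.024 0.116 0.008 0 0 14 1; -0.036 0.174 0.012 0 0 21 1; -0.048 0.232 0.016 0 0 28 1; -0.060 0.290 0.020 0 0 35 1; -0.0694 0.334 0.022 0 0 40 1; -0.0694 0.334 0.022 0 0 40 1'; python3 - <<'E'
from h import *
s=read_state(); p,d=capture("wrist"); np.savez("w1.npz",p=p,d=d,**{k:np.array(s[k]) for k in("position","tcp_rot")})
cv2.imwrite("pics/w1.png",p[:,:,::-1]); plan([.456,-.243,.22],-15)
P=cloud("wrist",d,s)
for l in("key","key_bow","rack"):
    for r in silhouettes(l,"wrist"):
        m=r["region"]&(d>0); Q=P[m]; vs,us=np.nonzero(r["region"]); print(l,r["score"],us.mean(),vs.mean(),len(Q),np.median(Q,0),np.percentile(Q[:,2],95))
        if l=="rack":
            T=Q[abs(Q[:,2]-.06)<.006]; print(cv2.minAreaRect(T[:,:2].astype(np.float32)))
        else:
            T=Q[Q[:,2]>.09]
            if len(T)>5: print(len(T),cv2.minAreaRect(T[:,:2].astype(np.float32)),np.percentile(T[:,2],[50,90]))
E
```

```text
time_s: 2.78
position: [0.4574, -0.2448, 0.2196]
tcp_rot: [[0.966, -0.26, 0.002], [-0.26, -0.966, -0.002], [0.003, 0.002, -1.0]]
force: [-0.9, 0.7, 0.5]
opening: 1.001
t 2.825 shift [-0.      0.0008 -0.0007] rot [-0.02  0.01  0.03] F [-1.16  0.81  0.08]
key 0.83 255.77951002227172 181.51670378619153 447 [ 0.45788332 -0.24213256  0.09825491] 0.10037084209645443
271 ((0.4574580788612366, -0.24348413944244385), (0.029362626373767853, 0.007620374206453562), 74.88282012939453) [0.09936827 0.10031668]
key 0.82 174.02313167259786 183.75800711743773 559 [ 0.37140439 -0.22687837  0.07187727] 0.08528931060079215
key 0.73 156.42048517520215 113.05256064690028 739 [ 0.37885003 -0.15360419  0.07113281] 0.08520197234278278
key_bow 0.9 156.12816691505216 112.90760059612519 669 [ 0.37900997 -0.15329177  0.07273073] 0.08521363108512314
key_bow 0.67 255.9 181.39302325581394 428 [ 0.45814294 -0.24190283  0.09846704] 0.1003925153045634
270 ((0.4574580788612366, -0.24348413944244385), (0.029362626373767853, 0.007620374206453562), 74.88282012939453) [0.09936257 0.10031756]
key_bow 0.6 173.81734317343174 184.18081180811808 539 [ 0.37195614 -0.22704041  0.07364484] 0.08528994901816818
rack 0.95 256.3645578469067 121.60957707095422 5695 [ 0.47214705 -0.18524311  0.05978997] 0.06098702729331576
((0.47044333815574646, -0.19573351740837097), (0.15974988043308258, 0.045957133173942566), 74.37076568603516)
```

View pics/w1.png

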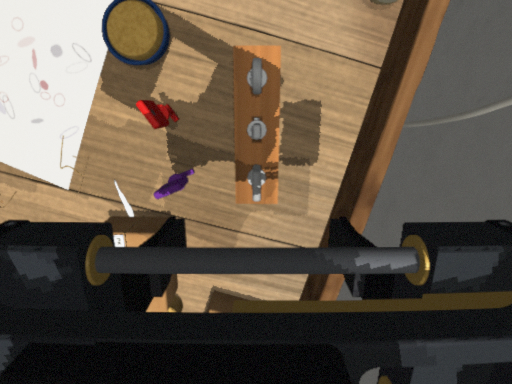

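```bash
python3 - <<'E'
from h import *
w=np.load("w1.npz"); 
for nm,P in(("w",cloud("wrist",w["d"],w).reshape(-1,3)),("top",cloud("top",np.load("top.npy")).reshape(-1,3))):
    for k in range(0,10):
        a=.04+.015*k
        c=np.array([.4575,-.2435])+a*np.array([.966,-.259]); q=P[(np.linalg.norm(P[:,:2]-c,axis=1)<.025)]
        print(nm,round(a,3),len(q),np.round(np.percentile(q[:,2],[2,98]),3) if len(q) else"")
plan([.4575,-.2438,.086],-15.1)
E
```

```text
w 0.04 11619 [-0.001  0.314]
w 0.055 11358 [-0.001  0.314]
w 0.07 6062 [-0.001  0.313]
w 0.085 2427 [-0.002  0.308]
w 0.1 1851 [-0.002  0.061]
w 0.115 2180 [-0.002  0.062]
w 0.13 1790 [-0.002  0.062]
w 0.145 524 [0.06  0.062]
w 0.16 44 [0.06  0.062]
w 0.175 0 
top 0.04 144 [-0.004  0.063]
top 0.055 198 [-0.004  0.003]
top 0.07 221 [-0.004  0.003]
top 0.085 220 [-0.004  0.003]
top 0.1 329 [-0.004  0.063]
top 0.115 363 [-0.004  0.063]
top 0.13 275 [-0.003  0.064]
top 0.145 72 [0.058 0.064]
top 0.16 4 [0.059 0.061]
top 0.175 0 
t 2.975 shift [0.0032 0.0039 0.1334] rot [-0.05  0.08  0.32] F [-0.23  0.28 -0.43]
```

```bash
python3 - <<'E'
from h import *
for i in range(5):
    s=read_state(); print(s["time_s"],np.round(s["position"],4),np.round(s["joint_positions"],2)); capture("wrist")
print(np.load("w1.npz")["position"])
E
```

```text
2.975 [ 0.4555 -0.2394  0.2194] [-4.019e+01  2.353e+01  9.912e+01  2.000e-02  5.744e+01 -2.542e+01]
3.025 [ 0.4557 -0.2393  0.2196] [-4.017e+01  2.351e+01  9.912e+01  1.000e-02  5.743e+01 -2.541e+01]
3.075 [ 0.4558 -0.2394  0.2197] [-4.016e+01  2.351e+01  9.911e+01  1.000e-02  5.742e+01 -2.541e+01]
3.125 [ 0.456  -0.2396  0.2197] [-40.16  23.51  99.09   0.    57.42 -25.41]
3.175 [ 0.4561 -0.2398  0.2198] [-40.17  23.52  99.07   0.    57.42 -25.41]
[ 0.45740667 -0.24481352  0.21958338]
```

```bash
cat > keyfit.py <<'E'
from h import *
s=read_state(); p,d=capture("wrist"); P=cloud("wrist",d,s)
for r in silhouettes("key","wrist"):
    Q=P[r["region"]&(d>0)]; T=Q[Q[:,2]>.09]
    if len(T)>50: print(r["score"],len(T),cv2.minAreaRect(T[:,:2].astype(np.float32)))
for r in silhouettes("rack","wrist")[:1]:
    Q=P[r["region"]&(d>0)]; T=Q[abs(Q[:,2]-.06)<.006]; print(cv2.minAreaRect(T[:,:2].astype(np.float32)))
print(np.round(s["position"],4),np.round(read_state()["position"],4))
plan([.4575,-.2438,.086],-15.1)
E
python3 keyfit.py
```

```text
0.9 264 ((0.45759648084640503, -0.2434951364994049), (0.029207030311226845, 0.00768519751727581), 75.190185546875)
((0.4704889953136444, -0.19546720385551453), (0.16092731058597565, 0.046087466180324554), 74.52177429199219)
[ 0.4562 -0.24    0.2198] [ 0.4562 -0.2405  0.2197]
t 3.375 shift [0.002  0.0028 0.1337] rot [ 0.01 -0.01  0.29] F [-0.43 -0.37 -0.15]
```

```bash
python3 -m jog '0.002 0.003 0.040 0 0 0.3 1; 0.002 0.003 0.080 0 0 0.3 1; 0.002 0.003 0.110 0 0 0.3 1; 0.002 0.003 0.128 0 0 0.3 1; 0.002 0.003 0.1335 0 0 0.3 1; 0.002 0.003 0.1335 0 0 0.3 1; 0.002 0.003 0.1335 0 0 0.3 1'; python3 - <<'E'
from h import *
p,d=capture("wrist"); cv2.imwrite("pics/w2.png",p[:,:,::-1]); plan([.4575,-.2438,.086],-15.1)
E
```

```text
time_s: 4.25
position: [0.4579, -0.2448, 0.0869]
tcp_rot: [[0.965, -0.261, 0.001], [-0.261, -0.965, -0.001], [0.002, 0.001, -1.0]]
force: [0.8, -0.6, -0.1]
opening: 1.0
t 4.3 shift [-0.0006 -0.0008  0.0009] rot [ 0.05 -0.1  -0.05] F [-0.3  -0.81  0.48]
```

View pics/w2.png

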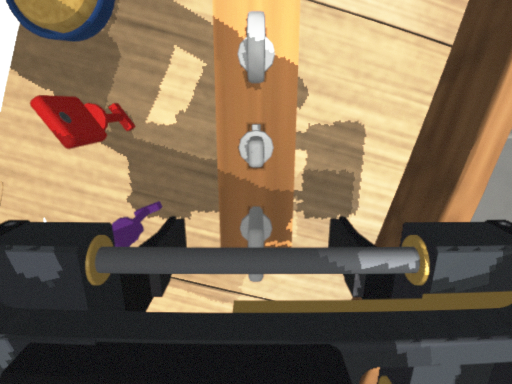

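The oblong bow (256,245) is centred between the open fingers, rounds at (256,50) and (256,148) are clear. Close.

```bash
python3 -m jog '0 0 0 0 0 0 0.5; 0 0 0 0 0 0 0.2; 0 0 0 0 0 0 0; 0 0 0 0 0 0 0; 0 0 0 0 0 0 0; 0 0 0 0 0 0 0'
```

```text
time_s: 5.05
position: [0.4573, -0.2443, 0.086]
tcp_rot: [[0.965, -0.261, -0.0], [-0.261, -0.965, 0.0], [-0.0, -0.0, -1.0]]
force: [0.6, -0.4, -0.3]
opening: 0.401
```

```bash
python3 -m jog '0 0 0 0 0 0 0; 0 0 0 0 0 0 0; 0 0 0 0 0 0 0; 0 0 0 0 0 0 0; 0 0 0 0 0 0 0'
```

```text
time_s: 5.68
position: [0.4573, -0.2444, 0.086]
tcp_rot: [[0.965, -0.261, -0.0], [-0.261, -0.965, 0.0], [-0.0, -0.0, -1.0]]
force: [-0.1, -0.8, -0.8]
opening: 0.088
```

```bash
python3 -m jog '0 0 -0.005 0 0 0 0; 0 0 -0.015 0 0 0 0; 0 0 -0.035 0 0 0 0; 0 0 -0.060 0 0 0 0; 0 0 -0.090 0 0 0 0; 0 0 -0.114 0 0 0 0; 0 0 -0.114 0 0 0 0; 0 0 -0.114 0 0 0 0'; python3 - <<'E'
from h import *
s=read_state();p,d=capture("wrist"); cv2.imwrite("pics/w3.png",p[:,:,::-1]); p,d=capture("side"); crop(p,190,130,330,320,3,"pics/s3.png")
print(s["joint_positions"])
# lock from top/side
P={c:cloud(c,np.load(c+".npy")) for c in("top","side")}
import rig
p,d=capture("top")
r=silhouettes("lock_face","top"); print(r[0]["region"].sum(), P["top"][r[0]["region"]].mean(0))
ppt=p.astype(int); Pt=P["top"]
near=np.linalg.norm(Pt[...,:2]-[.471,.236],axis=2)<.03
br=near&(ppt[...,0]-ppt[...,2]>50); print(br.sum(),Pt[br].mean(0), cv2.minEnclosingCircle(Pt[br][:,:2].astype(np.float32)))
plan([.471,.236,.20],15.2)
E
```

```text
time_s: 6.68
position: [0.4569, -0.2439, 0.1997]
tcp_rot: [[0.965, -0.261, -0.001], [-0.261, -0.965, 0.001], [-0.001, -0.0, -1.0]]
force: [-0.4, 1.1, -0.2]
opening: 0.088
[-4.04738145e+01  2.53939099e+01  9.98588971e+01 -7.13302174e-04
  5.47994000e+01 -2.53186436e+01]
1474 [0.46643607 0.2972193  0.08726756]
0 [nan nan nan] ((0.0, 0.0), 0.0)
t 6.875 shift [-1.118e-01 -4.669e-01 -3.000e-04] rot [ -0.09   0.1  -30.36] F [ 0.05  0.54 -0.26]<stdin>:11: RuntimeWarning: Mean of empty slice.
  ret = um.true_divide(
```

View pics/w3.png

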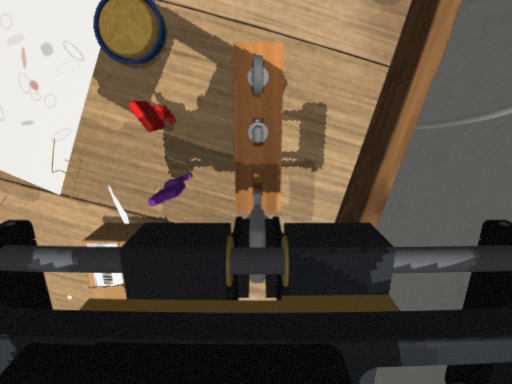

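View pics/s3.png

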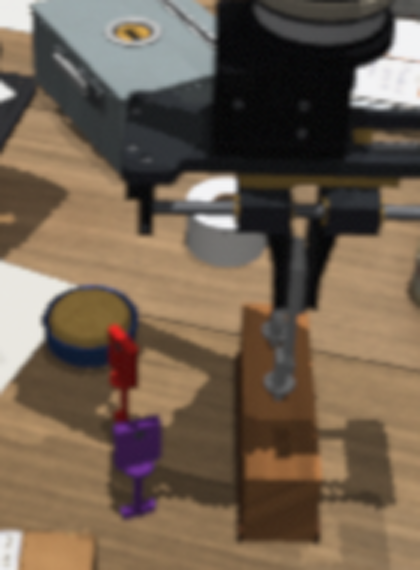

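```bash
python3 -c "
from h import *
plan([.487,.178,.205],15.2)"; python3 -m jog '-0.012 -0.050 -0.001 0 0 -4 0; -0.024 -0.104 -0.002 0 0 -8 0; -0.036 -0.160 -0.003 0 0 -12 0; -0.048 -0.216 -0.004 0 0 -16 0; -0.060 -0.272 -0.005 0 0 -20 0; -0.072 -0.328 -0.005 0 0 -24 0; -0.077 -0.380 -0.005 0 0 -28 0; -0.0809 -0.4153 -0.005 0 0 -30.4 0'; python3 -c "
from h import *
plan([.487,.178,.205],15.2)"
```

```text
t 6.875 shift [-0.0812 -0.4151 -0.0054] rot [ -0.09   0.1  -30.36] F [ 0.05  0.54 -0.26]
time_s: 7.88
position: [0.4876, 0.18, 0.2044]
tcp_rot: [[0.964, 0.266, -0.001], [0.266, -0.964, 0.0], [-0.001, -0.0, -1.0]]
force: [0.2, -0.9, -0.8]
opening: 0.088
t 7.875 shift [-0.0011  0.0017 -0.0006] rot [-0.01  0.05  0.24] F [ 0.18 -0.91 -0.83]
```

```bash
python3 -m jog '0 0 0 0 0 0 0; 0 0 0 0 0 0 0; 0 0 0 0 0 0 0; 0 0 0 0 0 0 0'; python3 - <<'E'
from h import *
s=read_state(); p,d=capture("wrist"); np.savez("w4.npz",p=p,d=d,**{k:np.array(s[k]) for k in("position","tcp_rot")})
cv2.imwrite("pics/w4.png",p[:,:,::-1]); print(s["position"],read_state()["position"])
for l in("lock_face","safe"):
    for r in spot_in(l,"wrist")[:2]: print(l,r)
p,d=capture("side"); crop(p,190,50,340,190,4,"pics/s4.png"); print(spot_in("lock_face","side"))
E
```

```text
time_s: 8.38
position: [0.4878, 0.1766, 0.205]
tcp_rot: [[0.965, 0.261, -0.0], [0.261, -0.965, -0.0], [-0.0, 0.0, -1.0]]
force: [0.5, 0.6, -0.4]
opening: 0.09
[0.487845   0.17660964 0.20500245] [0.48790341 0.17671459 0.20506568]
lock_face {'centre': [0.4765, 0.2538, 0.0858], 'score': 0.6}
safe {'centre': [0.4707, 0.2549, 0.0802], 'score': 0.65}
[{'centre': [0.4656, 0.1829, 0.0822], 'score': 0.79}]
```

View pics/w4.png

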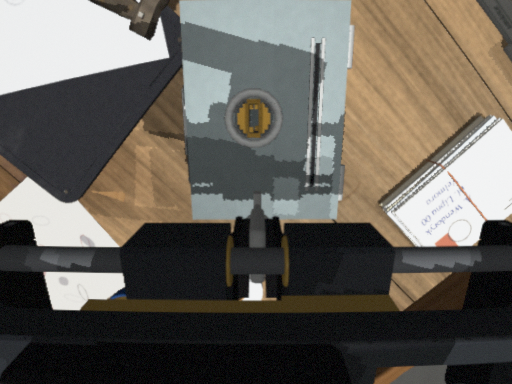

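View pics/s4.png

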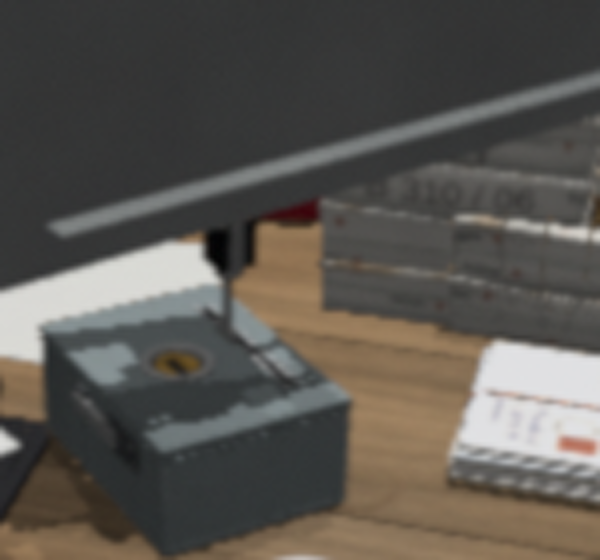

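```bash
python3 - <<'E'
from h import *
w=np.load("w4.npz"); p=w["p"]; P=cloud("wrist",w["d"],w)
crop(p,210,70,300,165,6,"pics/w4c.png"); crop(p,225,180,290,300,5,"pics/w4k.png")
# pixel->plane
o=cloud("wrist",np.zeros((384,512)),w)[0,0]; D=cloud("wrist",np.ones((384,512)),w)-o
X=o+D*((.085-o[2])/D[...,2])[...,None]
q=p.astype(int); v,u=np.mgrid[:384,:512]
m=(q[...,0]-q[...,2]>50)&(abs(u-254)<30)&(abs(v-118)<30)
print(m.sum(),X[m].mean(0),cv2.minEnclosingCircle(X[m][:,:2].astype(np.float32)),cv2.minAreaRect(X[m][:,:2].astype(np.float32)))
h=cv2.convexHull(X[m][:,:2].astype(np.float32)*1000); print(cv2.fitEllipse(h))
print(w["d"][118,254],np.median(P[m],0))
# keyway dark inside
g=q.sum(2); near=np.linalg.norm(X[...,:2]-X[m].mean(0)[:2],axis=2)<.0145
k=near&~m; c=cv2.minAreaRect(X[k][:,:2].astype(np.float32)); print(k.sum(),c)
# top of safe plane orientation
T=P[(abs(P[...,2]-.085)<.004)&(v<219)&(u>175)&(u<355)]; print(cv2.minAreaRect(T[:,:2].astype(np.float32)),np.median(T[:,2]))
E
```

```text
723 [0.46782631 0.23743844 0.085     ] ((0.4678347110748291, 0.23712024092674255), 0.016498295590281487) ((0.46787527203559875, 0.2373785674571991), (0.030221296474337578, 0.02962099015712738), 59.98843002319336)
((467.734130859375, 237.44903564453125), (28.818008422851562, 32.39616775512695), 17.96617317199707)
0.32722604 [0.46793682 0.23722646 0.08357048]
227 ((0.4657202363014221, 0.2391350120306015), (0.026382863521575928, 0.023516273126006126), 78.39862060546875)
((0.47964921593666077, 0.24055151641368866), (0.1458275020122528, 0.19021277129650116), 15.301081657409668) 0.08485870235249746
```

View pics/w4c.png

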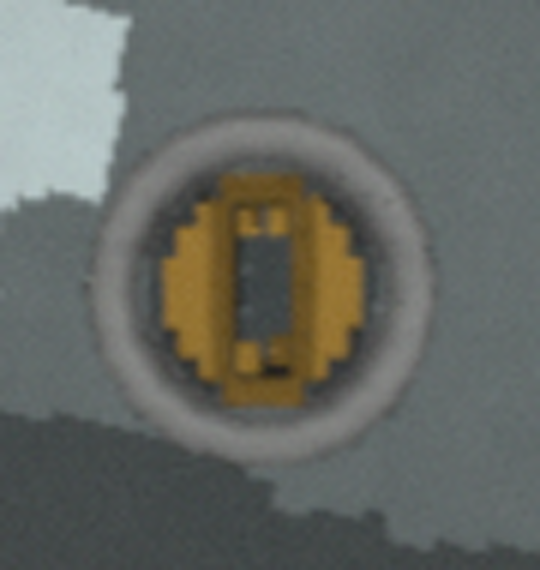

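View pics/w4k.png

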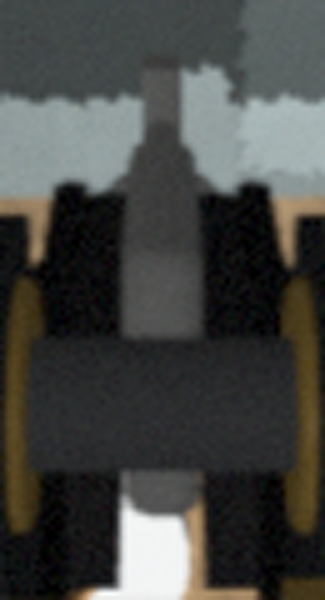

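```bash
python3 - <<'E'
from h import *
w=np.load("w4.npz"); R=w["tcp_rot"]; t=w["position"]
for a in([0,-.012,.071],[0,-.012,.063],[0,-.004,.055],[0,-.011,.026],[0,-.001,-.014],[0,-.016,-.014],[0,.014,-.014]): print(a,proj("wrist",np.array(a)@R.T+t,w))
print(proj("wrist",[[.4675,.2373,.088],[.4675,.2373,.085]],w))
P=cloud("wrist",w["d"],w)
Q=(P-t)@R
v,u=np.mgrid[:384,:512]
for row in range(190,286,6): 
    print(row,[ (int(round(1000*x)) for x in ()) or np.round(Q[row,c]*1000,1).tolist() for c in (254,257,260)])
E
```

```text
[0, -0.012, 0.071] [[257.05795277 189.77282484]]
[0, -0.012, 0.063] [[257.07224318 192.73971697]]
[0, -0.004, 0.055] [[257.08079495 206.55466926]]
[0, -0.011, 0.026] [[257.15318963 211.30410757]]
[0, -0.001, -0.014] [[257.27125683 258.16171635]]
[0, -0.016, -0.014] [[257.29620264 230.23603317]]
[0, 0.014, -0.014] [[257.24751397 284.38413523]]
[[252.72836918 118.07006204]
 [252.77414288 117.94905264]]
190 [<generator object <genexpr> at 0x7f5297951120>, <generator object <genexpr> at 0x7f529d0b8220>, <generator object <genexpr> at 0x7f528718f100>]
196 [<generator object <genexpr> at 0x7f5297951120>, <generator object <genexpr> at 0x7f529d0b8220>, <generator object <genexpr> at 0x7f528718f100>]
202 [<generator object <genexpr> at 0x7f5297951120>, <generator object <genexpr> at 0x7f529d0b8220>, <generator object <genexpr> at 0x7f528718f100>]
208 [<generator object <genexpr> at 0x7f5297951120>, <generator object <genexpr> at 0x7f529d0b8220>, <generator object <genexpr> at 0x7f528718f100>]
214 [<generator object <genexpr> at 0x7f5297951120>, <generator object <genexpr> at 0x7f529d0b8220>,
[... 987 characters left out ...]
951120>, <generator object <genexpr> at 0x7f529d0b8220>, <generator object <genexpr> at 0x7f528718f100>]
262 [<generator object <genexpr> at 0x7f5297951120>, <generator object <genexpr> at 0x7f529d0b8220>, <generator object <genexpr> at 0x7f528718f100>]
268 [<generator object <genexpr> at 0x7f5297951120>, <generator object <genexpr> at 0x7f529d0b8220>, <generator object <genexpr> at 0x7f528718f100>]
274 [<generator object <genexpr> at 0x7f5297951120>, <generator object <genexpr> at 0x7f529d0b8220>, <generator object <genexpr> at 0x7f528718f100>]
280 [<generator object <genexpr> at 0x7f5297951120>, <generator object <genexpr> at 0x7f529d0b8220>, <generator object <genexpr> at 0x7f528718f100>]
```

```bash
python3 -c "
from h import *
plan([.4683,.2364,.165],15.3)"
```

```text
t 8.625 shift [-0.0034 -0.0622  0.0401] rot [ 0.   -0.01 -0.09] F [-0.06  1.03 -0.98]
```

```bash
python3 -m jog '-0.0015 -0.025 0 0 0 0 0; -0.0034 -0.05 0.01 0 0 0 0; -0.0034 -0.0622 0.025 0 0 -0.1 0; -0.0034 -0.0622 0.036 0 0 -0.1 0; -0.0034 -0.0622 0.040 0 0 -0.1 0; -0.0034 -0.0622 0.040 0 0 -0.1 0; -0.0034 -0.0622 0.040 0 0 -0.1 0; -0.0034 -0.0622 0.040 0 0 -0.1 0'; python3 - <<'E'
from h import *
s=read_state(); p,d=capture("wrist"); crop(p,200,150,310,260,6,"pics/w5.png")
plan([.4683,.2364,.165],15.3)
print(proj("wrist",[.468,.2374,.085],s))
p,d=capture("side"); crop(p,200,100,280,180,7,"pics/s5.png")
for X in([.468,.2374,.094],[.468,.2374,.085]): print(proj("side",X))
E
```

```text
time_s: 9.62
position: [0.4686, 0.2366, 0.1654]
tcp_rot: [[0.964, 0.264, 0.001], [0.264, -0.964, 0.0], [0.001, 0.0, -1.0]]
force: [-0.4, 0.1, -0.1]
opening: 0.091
t 9.675 shift [-0.0003  0.0002  0.0004] rot [ 0.   -0.05  0.02] F [-0.2  -0.11  0.52]
[[256.48725898 199.69903054]]
[[234.27805586 137.67234018]]
[[234.30032077 140.60112526]]
```

View pics/w5.png

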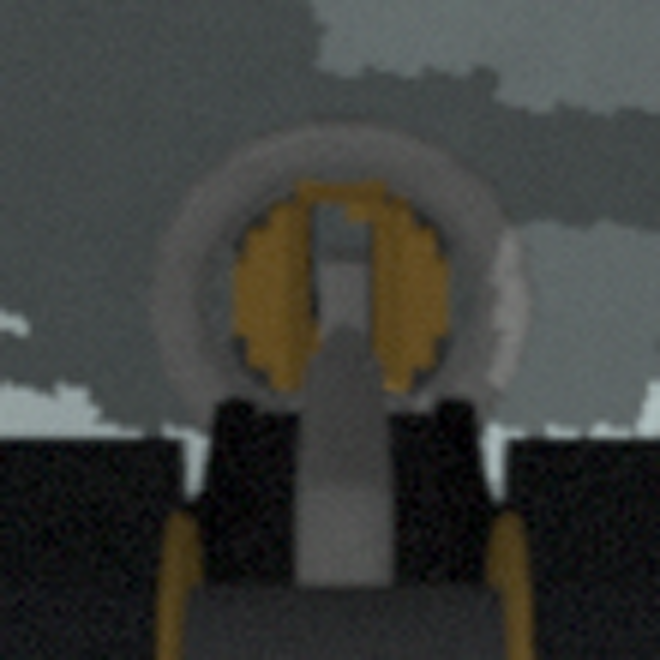

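View pics/s5.png

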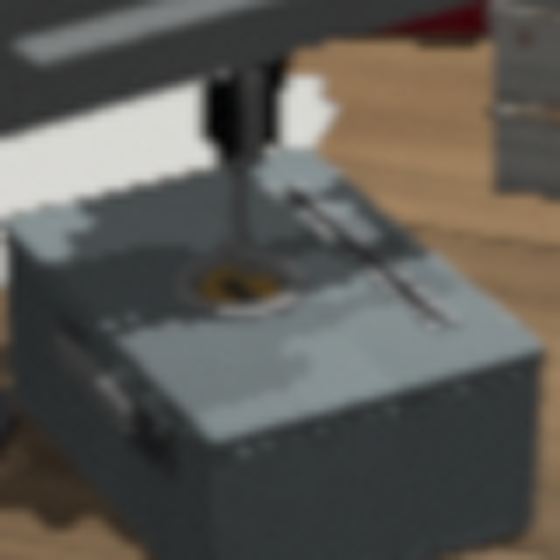

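```bash
python3 -m jog '0 0 0.004 0 0 0 0; 0 0 0.007 0 0 0 0; 0 0 0.009 0 0 0 0; 0 0 0.011 0 0 0 0; 0 0 0.013 0 0 0 0; 0 0 0.015 0 0 0 0'
```

```text
time_s: 10.48
position: [0.4682, 0.2368, 0.1499]
tcp_rot: [[0.964, 0.265, -0.0], [0.265, -0.964, 0.0], [-0.0, -0.0, -1.0]]
force: [0.0, -0.2, -0.4]
opening: 0.089
```

```bash
python3 -m jog '0 0 0.002 0 0 0 0; 0 0 0.004 0 0 0 0; 0 0 0.006 0 0 0 0; 0 0 0.007 0 0 0 0; 0 0 0.007 0 0 0 0'
```

```text
time_s: 11.1
position: [0.4684, 0.2368, 0.1438]
tcp_rot: [[0.964, 0.265, 0.001], [0.265, -0.964, 0.0], [0.001, 0.0, -1.0]]
force: [-1.7, -0.0, 5.4]
opening: 0.091
```

```bash
python3 -m jog '0 0 0 0 0 -7 0; 0 0 0 0 0 -14 0; 0 0 0 0 0 -21 0; 0 0 0 0 0 -25 0; 0 0 0 0 0 -28 0; 0 0 0 0 0 -29 0'
```

```text
time_s: 11.85
position: [0.4686, 0.2369, 0.1432]
tcp_rot: [[0.715, 0.699, 0.001], [0.699, -0.715, 0.0], [0.001, 0.0, -1.0]]
force: [0.1, -0.0, 0.6]
opening: 0.089
```

```bash
python3 -m jog '0 0 0.001 0 0 0 0; 0 0 0.002 0 0 0 0; 0 0 0.003 0 0 0 0; 0 0 0.004 0 0 0 0'
```

```text
time_s: 12.35
position: [0.4685, 0.2369, 0.139]
tcp_rot: [[0.715, 0.699, 0.001], [0.699, -0.715, 0.0], [0.001, 0.0, -1.0]]
force: [0.5, 0.7, 0.1]
opening: 0.088
```

```bash
python3 -m jog '0 0 0.002 0 0 0 0; 0 0 0.004 0 0 0 0; 0 0 0.006 0 0 0 0; 0 0 0.008 0 0 0 0; 0 0 0.010 0 0 0 0; 0 0 0.012 0 0 0 0; 0 0 0.0125 0 0 0 0'
```

```text
time_s: 13.22
position: [0.4685, 0.2369, 0.1269]
tcp_rot: [[0.715, 0.699, 0.001], [0.699, -0.715, 0.0], [0.001, 0.0, -1.0]]
force: [1.2, 1.5, 5.2]
opening: 0.091
```

```bash
python3 -m jog '0 0 0 0 0 9 0; 0 0 0 0 0 18 0; 0 0 0 0 0 27 0; 0 0 0 0 0 36 0; 0 0 0 0 0 45 0; 0 0 0 0 0 52 0; 0 0 0 0 0 57 0; 0 0 0 0 0 58 0'
```

```text
time_s: 14.22
position: [0.4676, 0.2364, 0.1263]
tcp_rot: [[0.972, -0.236, -0.001], [-0.236, -0.972, -0.001], [-0.001, 0.001, -1.0]]
force: [1.2, -0.6, 0.6]
opening: 0.089
```

```bash
python3 -m jog '0 0 0.002 0 0 0 0; 0 0 0.004 0 0 0 0; 0 0 0.006 0 0 0 0; 0 0 0.008 0 0 0 0; 0 0 0.010 0 0 0 0; 0 0 0.012 0 0 0 0; 0 0 0.014 0 0 0 0; 0 0 0.0155 0 0 0 0'
```

```text
time_s: 15.22
position: [0.4679, 0.2367, 0.1108]
tcp_rot: [[0.972, -0.236, -0.001], [-0.236, -0.972, -0.0], [-0.001, 0.0, -1.0]]
force: [-0.8, 0.9, 0.5]
opening: 0.091
```

```bash
python3 -m jog '0 0 0.0005 0 0 0 0; 0 0 0.001 0 0 0 0; 0 0 0.001 0 0 0 0'; python3 - <<'E'
from h import *
p,d=capture("side"); crop(p,180,100,280,190,6,"pics/s6.png"); s=read_state(); print(s["joint_positions"],s["force"],s["moment"])
E
```

```text
time_s: 15.6
position: [0.4679, 0.2368, 0.1105]
tcp_rot: [[0.972, -0.236, -0.0], [-0.236, -0.972, -0.0], [-0.0, 0.0, -1.0]]
force: [-1.6, -1.0, 5.3]
opening: 0.087
[1.46146609e+01 3.40492857e+01 1.02997194e+02 1.36321508e-03
 4.29791612e+01 2.82653085e+01] [-2.31756278 -0.1781972   4.58980045] [-0.13743636  0.50286166  0.01755387]
```

View pics/s6.png

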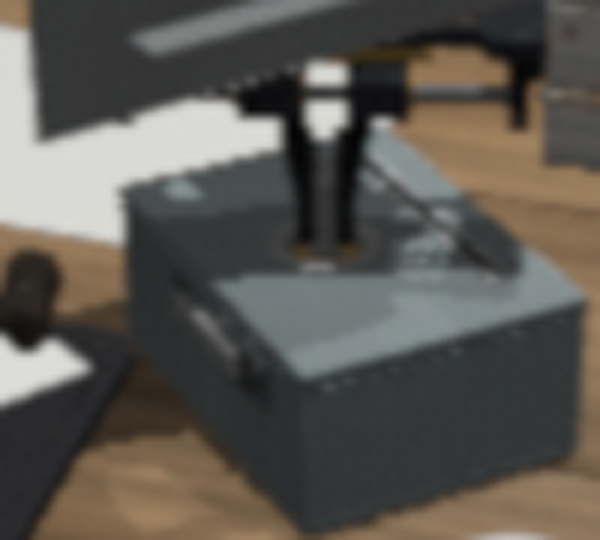

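```bash
python3 -m jog '0 0 -0.0005 0 0 9 0; 0 0 -0.0005 0 0 18 0; 0 0 -0.0005 0 0 27 0; 0 0 -0.0005 0 0 36 0; 0 0 -0.0005 0 0 45 0; 0 0 -0.0005 0 0 54 0; 0 0 -0.0005 0 0 61 0; 0 0 -0.0005 0 0 65 0'; python3 - <<'E'
from h import *
capture("side");s=read_state(); print(s["moment"],s["joint_positions"][5])
E
```

```text
time_s: 16.65
position: [0.4672, 0.2373, 0.1106]
tcp_rot: [[0.194, -0.981, -0.002], [-0.981, -0.194, 0.001], [-0.001, 0.002, -1.0]]
force: [-2.1, 2.5, 3.8]
opening: 0.09
[0.42105097 0.70864691 0.05943104] 93.47352617969729
```

```bash
python3 -m jog '0 0 0 0 0 2 0; 0 0 0 0 0 4 0; 0 0 0 0 0 4 0; 0 0 0 0 0 4 0'; python3 - <<'E'
from h import *
for i in range(3):
    capture("side");s=read_state(); R=np.array(s["tcp_rot"]); print(s["moment"],s["force"],15.3-np.degrees(np.arctan2(R[1,0],R[0,0])))
E
```

```text
time_s: 17.2
position: [0.4674, 0.2372, 0.1106]
tcp_rot: [[0.127, -0.992, -0.002], [-0.992, -0.127, 0.001], [-0.001, 0.002, -1.0]]
force: [-3.8, 4.4, 4.4]
opening: 0.089
[0.72452434 0.99291847 0.05521115] [-3.31515119  4.70116787  4.30563287] 98.01189727957478
[0.76224339 0.91907215 0.0766062 ] [-4.10559713  3.4486887   3.6719898 ] 98.01234211750555
[0.74155476 0.9929148  0.0622196 ] [-3.26638971  3.90971313  4.7555783 ] 98.01105885201814
```

```bash
python3 -m jog '0 0 0 0 0 1.5 0; 0 0 0 0 0 3 0; 0 0 0 0 0 4 0; 0 0 0 0 0 4 0; 0 0 0 0 0 4 0'; python3 - <<'E'
from h import *
for i in range(3):
    p,d=capture("wrist");s=read_state(); R=np.array(s["tcp_rot"]); print(s["moment"],s["force"],15.3-np.degrees(np.arctan2(R[1,0],R[0,0])))
cv2.imwrite("pics/w7.png",p[:,:,::-1])
p,d=capture("side"); crop(p,180,100,280,190,6,"pics/s7.png")
p,d=capture("top"); crop(p,125,135,225,220,6,"pics/t7.png")
E
```

```text
time_s: 17.98
position: [0.4676, 0.2371, 0.1106]
tcp_rot: [[0.059, -0.998, -0.001], [-0.998, -0.059, 0.0], [-0.0, 0.001, -1.0]]
force: [-3.2, 3.0, 4.1]
opening: 0.092
[0.7738732  0.94004289 0.36364969] [-3.58371412  3.98282731  3.98430403] 101.91514224347233
[0.78897175 0.91621247 0.39650311] [-2.74279143  3.58164645  4.79701766] 101.91491554963227
[0.8325133  0.9737963  0.34155891] [-3.44748729  3.11243627  3.77182537] 101.91487296726078
```

View pics/w7.png

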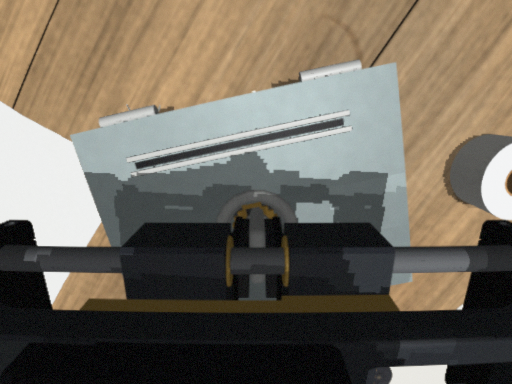

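View pics/s7.png

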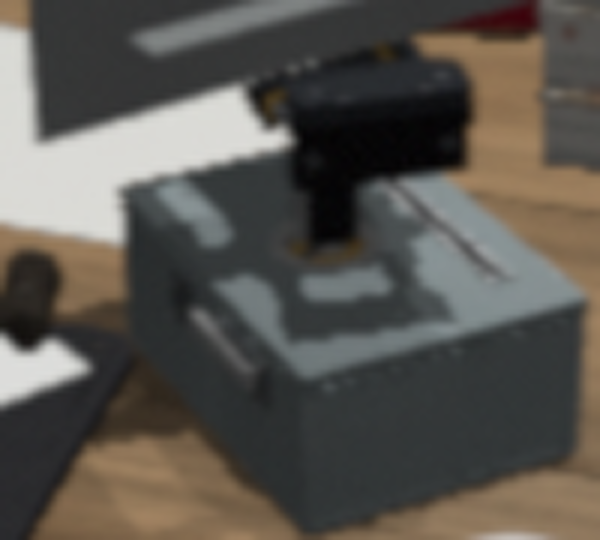

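View pics/t7.png

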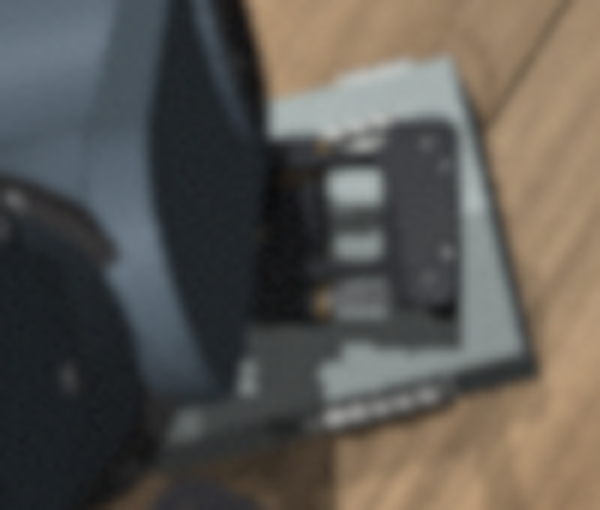

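```bash
python3 -m jog '0 0 0 0 0 -0.5 0; 0 0 0 0 0 -0.5 0; 0 0 0 0 0 -0.5 0; 0 0 0 0 0 -0.5 0; 0 0 0 0 0 -0.5 0; 0 0 0 0 0 -0.5 0'; python3 - <<'E'
from h import *
p,d=capture("side");s=read_state(); R=np.array(s["tcp_rot"]); print(s["moment"],s["force"],s["opening"],15.3-np.degrees(np.arctan2(R[1,0],R[0,0])))
crop(p,170,90,320,320,2.5,"pics/s8.png")
E
```

```text
time_s: 18.98
position: [0.4675, 0.2372, 0.1106]
tcp_rot: [[0.068, -0.998, -0.001], [-0.998, -0.068, 0.0], [-0.0, 0.001, -1.0]]
force: [-3.9, 3.5, 3.6]
opening: 0.092
[0.82580014 0.94356744 0.3318093 ] [-3.4546324   3.41040886  3.91387193] 0.09150372825330157 101.43212615638377
```

View pics/s8.png

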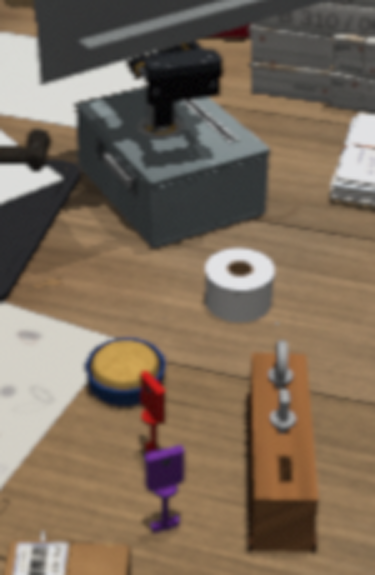

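The picture shows the near rack slot at about (285,468) empty and the round and narrow keys still in place at (282,365) and (284,410). The bolt is drawn and the moment is steady, so I'm handing in.

```bash
python3 -c "
from rig import *
print(hand_in())"
```

```text
the job is handed in; nothing more can be done
None
```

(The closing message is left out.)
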